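Line up the reagent bottles by size on the tray

TASK

Line up the four amber reagent bottles on the white tray in order of size, one standing in the middle of each black pad: the smallest on the pad next to the green end block, rising pad by pad to the largest at the grey end. Keep the bottles upright all the time, and leave the white dropper bottle standing where it is.

Things in the scene. Friction and masses are not known exactly. Their poses are not given: they have to be found in the camera images.
- amber_xs_mid (a point): centre, half-way up, of the smallest of the four upright amber-brown reagent bottles with white caps and white paper labels; 28 mm in diameter, 48 mm high overall, side wall straight up to 32 mm above its foot, above that a shoulder and a cap 21 mm wide; z up; loose, stands on the bench (z = 0) at the start, 24 mm below this point
- amber_s_mid (a point): centre, half-way up, of the second smallest of the four upright amber-brown reagent bottles with white caps and white paper labels; 36 mm in diameter, 62 mm high overall, side wall straight up to 41 mm above its foot, above that a shoulder and a cap 27 mm wide; z up; loose, stands on the bench (z = 0) at the start, 31 mm below this point
- amber_m_mid (a point): centre, half-way up, of the second largest of the four upright amber-brown reagent bottles with white caps and white paper labels; 45 mm in diameter, 78 mm high overall, side wall straight up to 51 mm above its foot, above that a shoulder and a cap 34 mm wide; z up; loose, stands on the bench (z = 0) at the start, 39 mm below this point
- amber_l_mid (a point): centre, half-way up, of the largest of the four upright amber-brown reagent bottles with white caps and white paper labels; 54 mm in diameter, 96 mm high overall, side wall straight up to 63 mm above its foot, above that a shoulder and a cap 41 mm wide; z up; loose, stands on the bench (z = 0) at the start, 48 mm below this point
- pad1: flat black round rubber pad, 62 mm in diameter, 3 mm thick, end pad of the row; one of four equal pads in a straight row, 78 mm from centre to centre, fixed on a flat white tray (90 mm wide, 330 mm long, 10 mm thick). Origin at the centre of the pad's underside, 10 mm above the bench, so its top is 13 mm above the bench; its y axis runs along the row from pad1 towards pad4, x across the tray, z up
- pad2: flat black round rubber pad, 62 mm in diameter, 3 mm thick, second pad, between pad1 and pad3; one of four equal pads in a straight row, 78 mm from centre to centre, fixed on a flat white tray (90 mm wide, 330 mm long, 10 mm thick). Origin at the centre of the pad's underside, 10 mm above the bench, so its top is 13 mm above the bench; its y axis runs along the row from pad1 towards pad4, x across the tray, z up
- pad3: flat black round rubber pad, 62 mm in diameter, 3 mm thick, third pad, between pad2 and pad4; one of four equal pads in a straight row, 78 mm from centre to centre, fixed on a flat white tray (90 mm wide, 330 mm long, 10 mm thick). Origin at the centre of the pad's underside, 10 mm above the bench, so its top is 13 mm above the bench; its y axis runs along the row from pad1 towards pad4, x across the tray, z up
- pad4: flat black round rubber pad, 62 mm in diameter, 3 mm thick, end pad of the row, opposite end to pad1; one of four equal pads in a straight row, 78 mm from centre to centre, fixed on a flat white tray (90 mm wide, 330 mm long, 10 mm thick). Origin at the centre of the pad's underside, 10 mm above the bench, so its top is 13 mm above the bench; its y axis runs along the row from pad1 towards pad4, x across the tray, z up
- green_block: green end block of the tray, fixed, 32 mm along the row, 90 mm across it, 26 mm high, its centre 65 mm beyond the centre of the nearest end pad (it may be at the pad1 or the pad4 end); a grey block of the same size stands at the other end. Origin at the centre of its underside
- dropper_mid (a point): centre, half-way up, of the upright white plastic dropper bottle with a blue nozzle, 32 mm in diameter, 78 mm high; loose, stands among the amber bottles; not part of the job

How it is judged (in metres and radians):
At the end, for the whole second after the job is handed in: Counted from the green block the pads carry the 28, 36, 45 and 54 mm bottles in this order, each centre within 12 mm of its pad's centre (seen from above), standing on the pad, upright within 0.1 rad, released and at rest (((horizontal distance between green_block and pad1 below 0.1 m and horizontal distance between amber_xs_mid and pad1 below 0.012 m and z of amber_xs_mid in the frame of pad1 between 0.022 and 0.031 m and horizontal distance between amber_s_mid and pad2 below 0.012 m and z of amber_s_mid in the frame of pad2 between 0.029 and 0.038 m and horizontal distance between amber_m_mid and pad3 below 0.012 m and z of amber_m_mid in the frame of pad3 between 0.037 and 0.046 m and horizontal distance between amber_l_mid and pad4 below 0.012 m and z of amber_l_mid in the frame of pad4 between 0.046 and 0.055 m) or (horizontal distance between green_block and pad1 above 0.1 m and horizontal distance between amber_xs_mid and pad4 below 0.012 m and z of amber_xs_mid in the frame of pad4 between 0.022 and 0.031 m and horizontal distance between amber_s_mid and pad3 below 0.012 m and z of amber_s_mid in the frame of pad3 between 0.029 and 0.038 m and horizontal distance between amber_m_mid and pad2 below 0.012 m and z of amber_m_mid in the frame of pad2 between 0.037 and 0.046 m and horizontal distance between amber_l_mid and pad1 below 0.012 m and z of amber_l_mid in the frame of pad1 between 0.046 and 0.055 m)) and angle between each of amber_xs_mid, amber_s_mid, amber_m_mid, amber_l_mid's own z axis and vertical below 0.1 rad and linear speed of each of amber_xs, amber_s, amber_m, amber_l below 0.02 m/s); the robot touches nothing.
It fails at once if an amber bottle tips over (leans more than 0.6 rad) (angle between any of amber_xs_mid, amber_s_mid, amber_m_mid, amber_l_mid's own z axis and vertical above 0.6 rad).
It fails at once if the white dropper bottle is knocked over or moved by more than 25 mm (distance of dropper_mid from where it was at the start of the episode above 0.025 m or angle between dropper_mid's own z axis and vertical above 0.6 rad).
It also fails if it takes over 115 s, if anything falls off the work surface, if the arm or the gripper's body presses on something with over 40 N, if the wrist force passes 120 N, or if a joint passes its speed limit or range.

ROBOT

A 6-joint arm with a two-finger parallel gripper is mounted at the origin on the work surface. World frame = base frame: x ahead of the robot, y to its left, z up, the work surface at z = 0. Lengths are in mm, angles in rad, forces in N, time in s.
With the tool pointing down it reaches from about 300 to 1000 mm from the base axis. Payload 5.1 kg.
Tool frame: the origin (TCP) lies between the finger pads; the fingertips stand 17 mm ahead of it and the grasp point (between the pads) lies 2 mm behind it; z points along the fingers, y is the direction in which the jaws open and shut (so a half turn about z gives the same grasp; the last joint's range is limited). The gripper opens to 95 mm and grips with 3 to 60 N. Pads are 20 mm wide; open, the fingers measure 119 mm over their backs; the gripper's body (75 mm by 180 mm) begins 59 mm behind the grasp point.
Start: joints at [1.117, 0.124, 1.65, -0, 1.367, -0.083], TCP at [235.554, 605.804, 231.656] pointing down, gripper open.
Joint ranges: [-2.61, 2.61], [-1.02, 2.33], [0.03, 2.71], [-1.35, 4.49], [0.32, 2.68], [-2.91, 2.91]. Speed limits (rad/s): [2.57, 2.57, 3.14, 3.14, 3.14, 3.14].

INTERFACE

Orientations are given as a unit quaternion [w, x, y, z].
In Python, from bench import r, viewer, nets gives the robot as it stands.
- The arm moves only by the tool move_arm, never from a script. Its argument "rows" is a list of rows, each an object with "travel": the shift along the tool's x, y, z in cm, a list of three; "turn": the turn about the tool's z in degrees. A call has exactly 5 rows; each row is the pose to reach, as a shift and turn from the pose commanded when the call began, along the tool's axes at that moment; what a row does not reach only later rows make up. A row lasts 1/8 s, in which the tool goes at most 62.5 mm and 10.7 degrees, less where a joint would pass 70% of its speed; a pose out of reach is approached as far as the arm can. A call with a gripper value outside its range is refused whole. "fingers" is the gripper command: -1 is fully open, 1 is shut, values between are in proportion, set as the call begins (left out, the last holds). The fingers move at their own pace and stop on an object; the grip force is fixed at half the most. Time passes only in rows, so rows that repeat a pose let the fingers close, or fill a call up. It gives the time, the measured TCP pose, the force and the opening at its end, in the units of the state.
- r.read_state(): the state, without advancing time (a new reading comes with each control period).
- viewer.get_image(name): name is "scene" or "top"; returns the picture (480x640x3 uint8, blue, green, red); there is no depth.
- viewer.camera_info(name): a dict with "camera_matrix" (3x3 intrinsics, pixels), "k1" (the pictures are not rectified: a ray, as slopes to the right and down, at radius r is drawn at 1 + k1 r^2 times it, then the intrinsics apply), "xyz" and "orientation" of the camera in the world. Camera axes: x right, y down, z forward; pixel columns grow to the right and rows downward; lengths in mm; the calibration is good to about 2 mm. A picture is of the moment at which its call begins. camera_info takes no time and is no camera call.
- r.hand_in(): hands the job in, once; it reports no verdict.
Trained networks look in the newest picture that a camera, given by its name, has taken for a name from the list of things; names that differ only in an ending like _2 or _b are one class to them, and where a whole thing is asked for, a point or a joint stands for the part that bears it (a point fixed in the world has none). Each returns a list of dicts, best first, with "score" (0 to 1); they miss things now and then, are a little off and sometimes report something else, mostly with a low value. They report only what shows in the picture. A call takes as long as a camera call.
- nets.look_for(camera, thing): "centre" ([x, y, z] in mm, in the coordinates of the camera as it stood for that picture, good to about 4 mm: the middle of the surface that is visible of it).
- nets.spot_point(camera, thing): "centre" ([x, y, z] in mm, in the coordinates of the camera as it stood for that picture, good to about 4 mm: a listed point, or the origin of a listed thing).
The state is a dict: "time_s": time; "joint_positions": joint angles; "qd": joint speeds; "effort": joint torques, N m; "ee_pos": TCP position; "tcp_rot": TCP orientation; "force": force on the tool from outside, world axes, zero at the start; "moment": the same for the moment, N m; "opening": finger opening in mm.
Only numpy, scipy, OpenCV 4.12 (cv2) and the standard library are available. Lean on these libraries where they do the work, as an engineer would, in place of code of your own. Each camera call takes 0.05 s, during which the arm holds its last target. There are 200 camera calls.

## Working session

There is one attempt and no reset: what is moved stays moved. The work goes in short steps, Python scripts to look and compute and a tool call to move; the robot and the scene stay as the last step left them, time stands still between calls to the robot, and variables do not carry over. Pictures are saved under pics/ and viewed, about 12 in all and at most 16, crops included, and the job is handed in when it is done.

Besides the shell and the picture viewer there is one more tool, called after ">>>" as a command line: name --argument value ..., lists and objects as JSON in quotes. move_arm: Moves the arm, as the interface text tells. Its arguments: {"type":"object","properties":{"rows":{"type":"array"},"fingers":{"type":"number"}},"required":["rows"]}

```bash
ls && mkdir -p pics && cat > h.py <<'E'
import numpy as np, cv2
from scipy.spatial.transform import Rotation as R
from bench import r, viewer, nets
def q(o): return R.from_quat([o[1],o[2],o[3],o[0]])
def cam2w(c,p):
    i=viewer.camera_info(c); return q(i["orientation"]).apply(p)+np.array(i["xyz"])
def ray(c,u,v,z):
    i=viewer.camera_info(c);K=np.array(i["camera_matrix"]);k=i["k1"]
    d=cv2.undistortPoints(np.array([[[u,v]]],float),K,np.array([k,0,0,0.]))[0,0]
    w=q(i["orientation"]).apply([d[0],d[1],1]);o=np.array(i["xyz"]);return o+w*(z-o[2])/w[2]
def proj(c,p):
    i=viewer.camera_info(c);K=np.array(i["camera_matrix"])
    x=q(i["orientation"]).inv().apply(np.array(p)-np.array(i["xyz"]))
    return cv2.projectPoints(x.reshape(1,1,3),np.zeros(3),np.zeros(3),K,np.array([i["k1"],0,0,0.]))[0].ravel()
E
python3 - <<'E'
from h import *
for c in("top","scene"):
    cv2.imwrite(f"pics/{c}0.png",viewer.get_image(c)); print(c,viewer.camera_info(c))
    for t in["amber_xs_mid","amber_s_mid","amber_m_mid","amber_l_mid","pad1","pad2","pad3","pad4","green_block","dropper_mid"]:
        for d in nets.spot_point(c,t)[:4]: print(t,round(d["score"],2),cam2w(c,d["centre"]).round(),proj(c,cam2w(c,d["centre"])).round())
print(r.read_state())
E
```

```text
pics
top {'camera_matrix': array([[484.97784631,   0.        , 322.58151094],
       [  0.        , 484.97784631, 243.28512636],
       [  0.        ,   0.        ,   1.        ]]), 'k1': -0.09913389345543323, 'xyz': array([426.78974276,   6.9039934 , 892.62037363]), 'orientation': array([ 0.04506748, -0.69762825,  0.71328608, -0.0500671 ])}
amber_xs_mid 0.63 [ 425. -159.   31.] [414. 307.]
amber_xs_mid 0.5 [438.  -7.  26.] [328. 303.]
amber_s_mid 0.59 [ 429. -157.   31.] [413. 305.]
amber_m_mid 0.93 [430. 273.  36.] [169. 310.]
amber_l_mid 0.86 [ 452. -283.   49.] [484. 290.]
pad1 0.8 [629.  72.  11.] [282. 200.]
pad1 0.72 [619. 150.  13.] [241. 206.]
pad1 0.63 [647. -80.   9.] [364. 189.]
pad1 0.59 [638.   1.  11.] [320. 194.]
pad2 0.8 [629.  72.  11.] [282. 200.]
pad2 0.72 [619. 150.  13.] [241. 206.]
pad2 0.63 [647. -80.   9.] [364. 189.]
pad2 0.59 [638.   1.  11.] [320. 194.]
pad3 0.8 [629.  72.  11.] [282. 200.]
pad3 0.72 [619. 150.  13.] [241. 206.]
pad3 0.63 [647. -80.   9.] [364. 189.]
pad3 0.59 [638.   1.  11.] [320. 194.]
pad4 0.8 [629.  72.  11.] [282. 200.]
pad4 0.72 [61
[... 1313 characters left out ...]
1. 142.  39.] [442. 250.]
{'time_s': 1.1, 'joint_positions': array([ 1.11740808e+00,  1.23775946e-01,  1.65030319e+00, -1.82261199e-05,
        1.36753628e+00, -8.25901147e-02]), 'qd': array([-0.0004662 , -0.00121944, -0.00039717,  0.00097067, -0.00070118,
        0.00128819]), 'effort': array([-3.86109914e-04, -4.17616117e+01, -3.60223854e+01,  7.74452719e-02,
        4.32069646e-02, -1.14928253e-05]), 'ee_pos': array([235.54890864, 605.79360112, 231.66990653]), 'tcp_rot': array([ 5.59344114e-06,  1.84336966e-01,  9.82863105e-01, -1.33374027e-05]), 'force': array([-0.08919315, -0.16235059,  0.15195634]), 'moment': array([-0.00616665, -0.02838781,  0.01615444]), 'opening': 95.09735187384426}
```

View pics/top0.png

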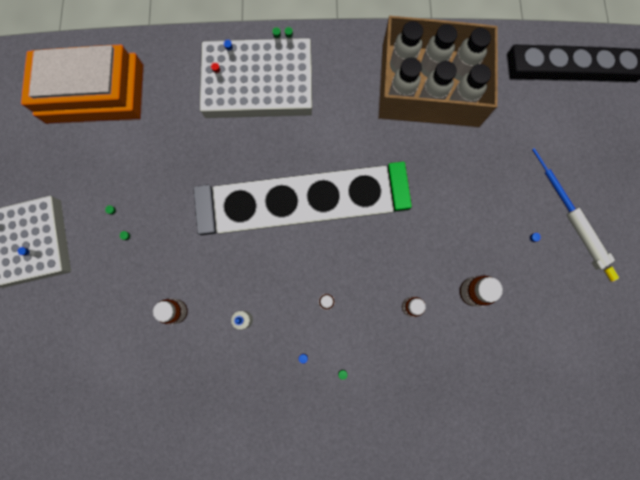

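View pics/scene0.png

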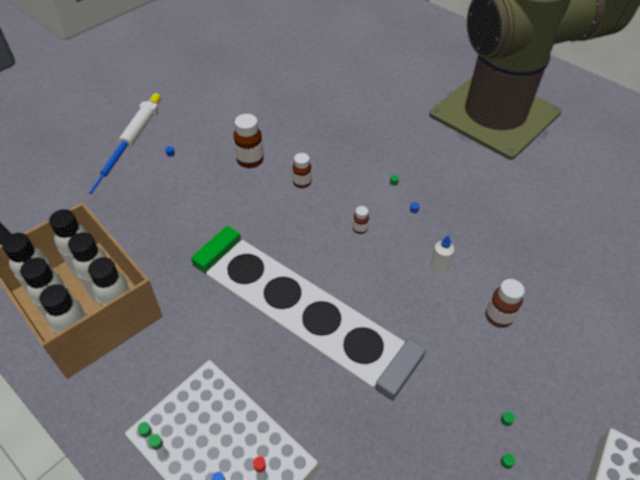

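The top view shows the grey block at (205,210), pads at (240,206), (281,201), (323,196) and (364,191), and the green block at (400,187). The caps are M (163,312), dropper (240,320), XS (327,301), S (417,307) and L (489,290). So from the green end the pads take XS, S, M, L. Next I'll refine positions from blobs in both cameras.

```bash
cat >> h.py <<'E'
def blobs(mask,amin,amax):
    n,_,st,ce=cv2.connectedComponentsWithStats(mask.astype(np.uint8))
    return [(ce[i],st[i,4]) for i in range(1,n) if amin<=st[i,4]<=amax]
def near(c,img,kind,p,rad):
    u=proj(c,p); b=img.astype(int); 
    m=(b.max(2)<60) if kind=="pad" else (b.min(2)>165)
    y,x=np.mgrid[:480,:640]; m&=(x-u[0])**2+(y-u[1])**2<rad**2
    bl=sorted(blobs(m,10,5000),key=lambda t:-t[1])[:1]
    return (*ray(c,*bl[0][0],p[2])[:2].round(1),bl[0][1]) if bl else None
E
python3 - <<'E'
from h import *
B=dict(xs=(440,-5,48),s=(430,-160,62),m=(430,273,78),l=(453,-280,96))
P=dict(xs=(647,-81,13),s=(638,0,13),m=(629,74,13),l=(619,150,13))
for c in("top","scene"):
    im=cv2.imread(f"pics/{c}0.png")
    for k in B: print(c,k,"cap",near(c,im,"cap",B[k],16),"pad",near(c,im,"pad",P[k],26))
    for t in ["xs","s","m","l"]:
        for d in nets.look_for(c,f"amber_{t}_mid")[:1]: print(" net",t,round(d["score"],2),cam2w(c,d["centre"]).round())
print(r.read_state()["time_s"])
E
```

```text
top xs cap (np.float64(439.9), np.float64(-4.7), np.int32(86)) pad (np.float64(643.2), np.float64(-80.7), np.int32(724))
top s cap (np.float64(427.0), np.float64(-159.7), np.int32(160)) pad (np.float64(635.3), np.float64(-3.2), np.int32(730))
top m cap (np.float64(428.0), np.float64(271.8), np.int32(274)) pad (np.float64(627.4), np.float64(74.2), np.int32(732))
top l cap (np.float64(451.6), np.float64(-276.7), np.int32(406)) pad (np.float64(619.6), np.float64(151.6), np.int32(723))
 net s 0.74 [ 427. -153.   51.]
 net m 0.78 [429. 262.  58.]
 net l 0.69 [ 452. -268.   78.]
scene xs cap (np.float64(441.3), np.float64(-5.2), np.int32(83)) pad (np.float64(646.0), np.float64(-79.9), np.int32(771))
scene s cap (np.float64(428.3), np.float64(-160.1), np.int32(116)) pad (np.float64(638.0), np.float64(-2.6), np.int32(844))
scene m cap (np.float64(429.5), np.float64(272.1), np.int32(325)) pad (np.float64(630.0), np.float64(75.0), np.int32(935))
scene l cap (np.float64(453.5), np.float64(-277.2), np.int32(244)) pad (np.float64(622.2), np.float64(152.6), np.int32(1029))
 net xs 0.59 [454.  -1.  35.]
 net s 0.82 [ 441. -151.   46.]
 net m 0.73 [444. 273.  54.]
 net l 0.58 [ 468. -258.   59.]
1.5
```

>>> move_arm --rows '[{"travel":[0,0,0],"turn":10.5},{"travel":[0,0,0],"turn":21},{"travel":[0,0,0],"turn":31.5},{"travel":[0,0,0],"turn":42},{"travel":[0,0,0],"turn":52}]' --fingers -1

```text
time_s: 2.12
ee_pos: [235.6, 605.8, 231.7]
tcp_rot: [-0.0, 0.599, 0.801, 0.0]
force: [0.6, -0.8, 0.6]
opening: 95.2
```

```bash
cat > g.py <<'E'
import numpy as np,sys
def t(cur,tgt,yaw):
    a=np.radians(yaw); d=np.array(tgt,float)-cur
    return (np.array([-np.sin(a)*d[0]+np.cos(a)*d[1], np.cos(a)*d[0]+np.sin(a)*d[1], -d[2]])/10).round(2)
E
python3 - <<'E'
from g import *
print(t([235.55,605.8,231.67],[428.7,272,150],16.756))
B=dict(xs=(440.5,-5),s=(427.6,-160),m=(428.7,272),l=(452.5,-277))
P=dict(xs=(644.5,-80.3),s=(636.6,-2.9),m=(628.7,74.6),l=(621,152))
z=dict(xs=24,s=30,m=36,l=46)
o=["m","s","xs","l"]
for i,k in enumerate(o):
    print(k,"down",t([*B[k],150],[*B[k],z[k]],6),"place xy",t([*B[k],150],[*P[k],150],6),"next",t([*P[k],150],[*B[o[i+1]],150],6) if i<3 else "")
E
```

```text
[-37.53   8.87   8.17]
m down [ 0.   0.  11.4] place xy [-21.72  17.83  -0.  ] next [-21.23 -22.45  -0.  ]
s down [ 0.  0. 12.] place xy [13.44 22.43 -0.  ] next [  1.84 -19.52  -0.  ]
xs down [ 0.   0.  12.6] place xy [-9.62 19.5  -0.  ] next [-17.56 -21.15  -0.  ]
l down [ 0.   0.  10.4] place xy [40.9  21.24 -0.  ] next
```

>>> move_arm --rows '[{"travel":[-5.63,1.33,1.23],"turn":2.2},{"travel":[-11.26,2.66,2.45],"turn":4.4},{"travel":[-16.89,3.99,3.68],"turn":6.6},{"travel":[-22.52,5.32,4.9],"turn":8.8},{"travel":[-28.15,6.65,6.13],"turn":10.8}]'

```text
time_s: 2.75
ee_pos: [381.1, 353.9, 170.3]
tcp_rot: [0.0, 0.67, 0.743, 0.0]
force: [-0.0, 0.4, -0.1]
opening: 95.0
```

>>> move_arm --rows '[{"travel":[-4.4,1.97,1.0],"turn":0},{"travel":[-8.0,3.5,2.0],"turn":0},{"travel":[-8.81,3.93,3.5],"turn":0},{"travel":[-8.81,3.93,5.0],"turn":0},{"travel":[-8.81,3.93,5.0],"turn":0}]'

```text
time_s: 3.38
ee_pos: [427.0, 272.3, 118.4]
tcp_rot: [-0.001, 0.669, 0.743, -0.002]
force: [-0.3, -0.4, 0.2]
opening: 95.2
```

>>> move_arm --rows '[{"travel":[0,0.1,2.5],"turn":0},{"travel":[0,0.1,5],"turn":0},{"travel":[0,0.1,7.3],"turn":0},{"travel":[0,0.1,8.3],"turn":0},{"travel":[0,0.1,8.3],"turn":0}]'

```text
time_s: 4.0
ee_pos: [429.1, 272.5, 37.1]
tcp_rot: [-0.0, 0.669, 0.743, -0.0]
force: [0.0, 0.6, -0.1]
opening: 95.1
```

>>> move_arm --rows '[{"travel":[0,0,0],"turn":0},{"travel":[0,0,0],"turn":0},{"travel":[0,0,0],"turn":0},{"travel":[0,0,0],"turn":0},{"travel":[0,0,0],"turn":0}]' --fingers 1

```text
time_s: 4.62
ee_pos: [429.6, 271.9, 37.4]
tcp_rot: [0.0, 0.669, 0.743, 0.0]
force: [0.3, -0.7, 0.5]
opening: 50.6
```

>>> move_arm --rows '[{"travel":[0,0,0],"turn":0},{"travel":[0,0,0],"turn":0},{"travel":[0,0,0],"turn":0},{"travel":[0,0,0],"turn":0},{"travel":[0,0,0],"turn":0}]'

```text
time_s: 5.25
ee_pos: [429.5, 271.9, 37.4]
tcp_rot: [-0.0, 0.669, 0.743, -0.0]
force: [-1.6, -0.5, 1.6]
opening: 44.4
```

>>> move_arm --rows '[{"travel":[0,0,-1],"turn":0},{"travel":[0,0,-3],"turn":0},{"travel":[-0.5,0.4,-5],"turn":0},{"travel":[-2,1.6,-6.5],"turn":0},{"travel":[-4.5,3.7,-7],"turn":0}]'

```text
time_s: 5.88
ee_pos: [472.4, 230.8, 109.1]
tcp_rot: [0.001, 0.669, 0.743, 0.001]
force: [-0.3, 0.5, -1.0]
opening: 44.4
```

>>> move_arm --rows '[{"travel":[-3.2,2.6,0],"turn":0},{"travel":[-6.7,5.5,0],"turn":0},{"travel":[-10.2,8.3,0],"turn":0},{"travel":[-13.3,10.9,0],"turn":0},{"travel":[-15.5,12.7,0],"turn":0}]'

```text
time_s: 6.5
ee_pos: [615.1, 87.5, 107.5]
tcp_rot: [0.0, 0.67, 0.742, 0.0]
force: [-0.9, 0.7, -1.1]
opening: 44.4
```

>>> move_arm --rows '[{"travel":[-1.2,0.95,0],"turn":0},{"travel":[-1.7,1.35,0],"turn":0},{"travel":[-1.7,1.35,0],"turn":0},{"travel":[-1.7,1.35,1.5],"turn":0},{"travel":[-1.7,1.35,3],"turn":0}]'

```text
time_s: 7.12
ee_pos: [627.8, 75.2, 76.1]
tcp_rot: [-0.0, 0.669, 0.743, -0.0]
force: [-0.6, -0.2, -0.2]
opening: 44.5
```

>>> move_arm --rows '[{"travel":[0,0,1.2],"turn":0},{"travel":[0,0,2.0],"turn":0},{"travel":[0,0,2.4],"turn":0},{"travel":[0,0,2.6],"turn":0},{"travel":[0,0,2.6],"turn":0}]'

```text
time_s: 7.75
ee_pos: [628.9, 74.6, 51.7]
tcp_rot: [0.0, 0.669, 0.743, 0.0]
force: [-0.6, -0.4, -1.5]
opening: 44.3
```

>>> move_arm --rows '[{"travel":[0,0,0.05],"turn":0},{"travel":[0,0,0.05],"turn":0},{"travel":[0,0,0.05],"turn":0},{"travel":[0,0,0.05],"turn":0},{"travel":[0,0,0.05],"turn":0}]'

```text
time_s: 8.38
ee_pos: [628.7, 74.6, 50.9]
tcp_rot: [0.0, 0.669, 0.743, 0.0]
force: [-0.0, -0.2, -1.2]
opening: 44.4
```

>>> move_arm --rows '[{"travel":[0,0,0.04],"turn":0},{"travel":[0,0,0.04],"turn":0},{"travel":[0,0,0.04],"turn":0},{"travel":[0,0,0.04],"turn":0},{"travel":[0,0,0.04],"turn":0}]' --fingers -1

```text
time_s: 9.0
ee_pos: [628.7, 74.6, 50.5]
tcp_rot: [0.0, 0.669, 0.743, 0.0]
force: [-0.3, -0.9, -0.1]
opening: 89.5
```

>>> move_arm --rows '[{"travel":[0,0,0.0],"turn":0},{"travel":[0,0,-1.5],"turn":0},{"travel":[0,0,-4],"turn":0},{"travel":[0,0,-8],"turn":0},{"travel":[0,0,-10],"turn":0}]'

```text
time_s: 9.62
ee_pos: [630.2, 74.6, 154.4]
tcp_rot: [0.002, 0.669, 0.743, 0.002]
force: [0.0, -0.1, 0.6]
opening: 95.1
```

>>> move_arm --rows '[{"travel":[-4,-4.2,0],"turn":0},{"travel":[-8.2,-8.6,0],"turn":0},{"travel":[-12.4,-13.1,0],"turn":0},{"travel":[-16.6,-17.5,0],"turn":0},{"travel":[-20,-21.1,0],"turn":0}]'

```text
time_s: 10.25
ee_pos: [437.9, -147.5, 150.7]
tcp_rot: [0.0, 0.67, 0.743, -0.0]
force: [0.1, -0.5, 0.7]
opening: 95.2
```

>>> move_arm --rows '[{"travel":[-1.23,-1.35,0],"turn":0},{"travel":[-1.23,-1.35,2],"turn":0},{"travel":[-1.23,-1.35,4],"turn":0},{"travel":[-1.23,-1.35,6.0],"turn":0},{"travel":[-1.23,-1.35,6.0],"turn":0}]'

```text
time_s: 10.88
ee_pos: [426.0, -159.3, 89.0]
tcp_rot: [-0.002, 0.669, 0.743, -0.001]
force: [0.6, -0.4, -0.0]
opening: 95.1
```

>>> move_arm --rows '[{"travel":[0,0,2],"turn":0},{"travel":[0,0,4],"turn":0},{"travel":[0,0,5.5],"turn":0},{"travel":[0,0,6.05],"turn":0},{"travel":[0,0,6.05],"turn":0}]'

```text
time_s: 11.5
ee_pos: [427.5, -159.9, 30.1]
tcp_rot: [-0.0, 0.669, 0.743, -0.0]
force: [-0.1, -0.2, 0.5]
opening: 95.4
```

>>> move_arm --rows '[{"travel":[0,0,0],"turn":0},{"travel":[0,0,0],"turn":0},{"travel":[0,0,0],"turn":0},{"travel":[0,0,0],"turn":0},{"travel":[0,0,0],"turn":0}]' --fingers 1

```text
time_s: 12.12
ee_pos: [427.4, -159.9, 30.0]
tcp_rot: [0.0, 0.669, 0.743, 0.0]
force: [0.4, -0.0, 0.1]
opening: 50.7
```

>>> move_arm --rows '[{"travel":[0,0,0],"turn":0},{"travel":[0,0,0],"turn":0},{"travel":[0,0,0],"turn":0},{"travel":[0,0,0],"turn":0},{"travel":[0,0,0],"turn":0}]'

```text
time_s: 12.75
ee_pos: [427.4, -159.9, 29.9]
tcp_rot: [-0.0, 0.669, 0.743, -0.0]
force: [0.6, 0.1, -0.5]
opening: 35.6
```

>>> move_arm --rows '[{"travel":[0,0,-1],"turn":0},{"travel":[0,0,-3],"turn":0},{"travel":[0.3,0.5,-5],"turn":0},{"travel":[1.2,2,-6.5],"turn":0},{"travel":[2.9,4.8,-7],"turn":0}]'

```text
time_s: 13.38
ee_pos: [473.6, -125.9, 101.8]
tcp_rot: [0.001, 0.67, 0.742, 0.001]
force: [0.7, 0.6, -1.4]
opening: 35.5
```

>>> move_arm --rows '[{"travel":[2,3.4,0],"turn":0},{"travel":[4.2,7,0],"turn":0},{"travel":[6.4,10.7,0],"turn":0},{"travel":[8.4,14,0],"turn":0},{"travel":[9.7,16.2,0],"turn":0}]'

```text
time_s: 14.0
ee_pos: [624.9, -10.6, 100.1]
tcp_rot: [0.0, 0.669, 0.743, 0.0]
force: [0.9, -0.8, -0.5]
opening: 35.2
```

>>> move_arm --rows '[{"travel":[0.6,1.0,0],"turn":0},{"travel":[0.84,1.43,0],"turn":0},{"travel":[0.84,1.43,0],"turn":0},{"travel":[0.84,1.43,1.5],"turn":0},{"travel":[0.84,1.43,3],"turn":0}]'

```text
time_s: 14.62
ee_pos: [635.8, -3.4, 68.7]
tcp_rot: [-0.0, 0.67, 0.743, -0.0]
force: [-0.8, -0.3, -1.5]
opening: 35.7
```

>>> move_arm --rows '[{"travel":[0,0,1.2],"turn":0},{"travel":[0,0,2.0],"turn":0},{"travel":[0,0,2.4],"turn":0},{"travel":[0,0,2.65],"turn":0},{"travel":[0,0,2.65],"turn":0}]'

```text
time_s: 15.25
ee_pos: [636.8, -2.9, 43.7]
tcp_rot: [0.0, 0.669, 0.743, 0.0]
force: [-0.0, -0.6, -1.6]
opening: 35.5
```

>>> move_arm --rows '[{"travel":[0,0,0.04],"turn":0},{"travel":[0,0,0.04],"turn":0},{"travel":[0,0,0.04],"turn":0},{"travel":[0,0,0.04],"turn":0},{"travel":[0,0,0.04],"turn":0}]' --fingers -1

```text
time_s: 15.88
ee_pos: [636.5, -2.9, 43.1]
tcp_rot: [0.0, 0.669, 0.743, 0.0]
force: [-0.0, -0.8, 0.2]
opening: 79.8
```

>>> move_arm --rows '[{"travel":[0,0,0.0],"turn":0},{"travel":[0,0,-1.5],"turn":0},{"travel":[0,0,-4],"turn":0},{"travel":[0,0,-8],"turn":0},{"travel":[0,0,-10.7],"turn":0}]'

```text
time_s: 16.5
ee_pos: [637.6, -3.0, 153.6]
tcp_rot: [0.001, 0.669, 0.743, 0.001]
force: [-0.2, 0.4, 1.1]
opening: 94.6
```

>>> move_arm --rows '[{"travel":[0.4,-4.2,0],"turn":0},{"travel":[0.9,-9.5,0],"turn":0},{"travel":[1.4,-14.9,0],"turn":0},{"travel":[1.8,-18.5,0],"turn":0},{"travel":[1.84,-19.52,0],"turn":0}]'

```text
time_s: 17.12
ee_pos: [439.4, -4.8, 150.9]
tcp_rot: [0.001, 0.669, 0.743, 0.001]
force: [0.6, 0.2, -0.7]
opening: 94.8
```

>>> move_arm --rows '[{"travel":[0,0,2],"turn":0},{"travel":[0,0,4],"turn":0},{"travel":[0,0,6],"turn":0},{"travel":[0,0,7.5],"turn":0},{"travel":[0,0,7.5],"turn":0}]'

```text
time_s: 17.75
ee_pos: [440.2, -4.8, 74.2]
tcp_rot: [-0.001, 0.669, 0.743, -0.001]
force: [0.3, 0.2, -0.2]
opening: 95.3
```

Commanded z is about 75, and 24 is the grasp height.

>>> move_arm --rows '[{"travel":[0,0,2],"turn":0},{"travel":[0,0,3.5],"turn":0},{"travel":[0,0,4.6],"turn":0},{"travel":[0,0,5.1],"turn":0},{"travel":[0,0,5.1],"turn":0}]'

```text
time_s: 18.38
ee_pos: [440.4, -4.9, 23.9]
tcp_rot: [-0.0, 0.669, 0.743, -0.0]
force: [-0.4, 0.1, -0.5]
opening: 95.2
```

>>> move_arm --rows '[{"travel":[0,0,0],"turn":0},{"travel":[0,0,0],"turn":0},{"travel":[0,0,0],"turn":0},{"travel":[0,0,0],"turn":0},{"travel":[0,0,0],"turn":0}]' --fingers 1

```text
time_s: 19.0
ee_pos: [440.5, -4.9, 24.1]
tcp_rot: [0.0, 0.669, 0.743, 0.0]
force: [-0.2, -0.0, -0.4]
opening: 50.0
```

>>> move_arm --rows '[{"travel":[0,0,0],"turn":0},{"travel":[0,0,0],"turn":0},{"travel":[0,0,0],"turn":0},{"travel":[0,0,0],"turn":0},{"travel":[0,0,0],"turn":0}]'

```text
time_s: 19.62
ee_pos: [440.5, -4.9, 24.1]
tcp_rot: [-0.0, 0.669, 0.743, -0.0]
force: [-0.7, 0.2, 0.3]
opening: 27.9
```

>>> move_arm --rows '[{"travel":[0,0,-1],"turn":0},{"travel":[0,0,-3],"turn":0},{"travel":[-0.2,0.4,-5.5],"turn":0},{"travel":[-0.9,1.8,-7.5],"turn":0},{"travel":[-2.2,4.5,-8],"turn":0}]'

```text
time_s: 20.25
ee_pos: [488.9, -22.2, 106.7]
tcp_rot: [0.002, 0.669, 0.743, 0.001]
force: [-0.3, 0.3, 0.3]
opening: 27.1
```

>>> move_arm --rows '[{"travel":[-1.5,3,0],"turn":0},{"travel":[-3.1,6.2,0],"turn":0},{"travel":[-4.7,9.5,0],"turn":0},{"travel":[-6.2,12.5,0],"turn":0},{"travel":[-7.0,14.2,0],"turn":0}]'

```text
time_s: 20.88
ee_pos: [637.6, -77.7, 104.8]
tcp_rot: [0.0, 0.67, 0.743, 0.0]
force: [-0.4, -0.3, -1.6]
opening: 27.6
```

>>> move_arm --rows '[{"travel":[-0.4,0.75,0],"turn":0},{"travel":[-0.42,0.8,0],"turn":0},{"travel":[-0.42,0.8,1.2],"turn":0},{"travel":[-0.42,0.8,2.6],"turn":0},{"travel":[-0.42,0.8,4],"turn":0}]'

```text
time_s: 21.5
ee_pos: [643.5, -80.0, 62.4]
tcp_rot: [-0.001, 0.669, 0.743, -0.0]
force: [0.4, -0.1, 0.1]
opening: 27.3
```

>>> move_arm --rows '[{"travel":[0,0,1.2],"turn":0},{"travel":[0,0,2.0],"turn":0},{"travel":[0,0,2.4],"turn":0},{"travel":[0,0,2.65],"turn":0},{"travel":[0,0,2.65],"turn":0}]'

```text
time_s: 22.12
ee_pos: [644.6, -80.4, 37.8]
tcp_rot: [0.0, 0.669, 0.743, 0.0]
force: [0.1, -0.2, -0.1]
opening: 26.9
```

>>> move_arm --rows '[{"travel":[0,0,0.04],"turn":0},{"travel":[0,0,0.04],"turn":0},{"travel":[0,0,0.04],"turn":0},{"travel":[0,0,0.04],"turn":0},{"travel":[0,0,0.04],"turn":0}]' --fingers -1

```text
time_s: 22.75
ee_pos: [644.4, -80.3, 37.2]
tcp_rot: [0.0, 0.669, 0.743, 0.0]
force: [0.0, -0.2, -0.0]
opening: 71.9
```

>>> move_arm --rows '[{"travel":[0,0,0.0],"turn":0},{"travel":[0,0,-1.5],"turn":0},{"travel":[0,0,-4],"turn":0},{"travel":[0,0,-8],"turn":0},{"travel":[0,0,-11.3],"turn":0}]'

```text
time_s: 23.38
ee_pos: [645.0, -80.4, 153.1]
tcp_rot: [0.001, 0.669, 0.743, 0.001]
force: [1.6, -0.2, -0.1]
opening: 95.1
```

>>> move_arm --rows '[{"travel":[-3.6,-4.4,0],"turn":0},{"travel":[-7.3,-8.8,0],"turn":0},{"travel":[-11,-13.2,0],"turn":0},{"travel":[-14.5,-17.5,0],"turn":0},{"travel":[-17,-20.5,0],"turn":0}]'

```text
time_s: 24.0
ee_pos: [456.8, -272.2, 151.6]
tcp_rot: [0.001, 0.67, 0.743, -0.0]
force: [0.6, 0.0, 1.5]
opening: 94.8
```

>>> move_arm --rows '[{"travel":[-0.56,-0.65,0],"turn":0},{"travel":[-0.56,-0.65,0],"turn":0},{"travel":[-0.56,-0.65,1],"turn":0},{"travel":[-0.56,-0.65,2.5],"turn":0},{"travel":[-0.56,-0.65,2.5],"turn":0}]'

```text
time_s: 24.62
ee_pos: [451.4, -275.4, 122.5]
tcp_rot: [-0.002, 0.669, 0.743, -0.0]
force: [-0.2, -0.2, 0.3]
opening: 95.2
```

>>> move_arm --rows '[{"travel":[0,0,2],"turn":0},{"travel":[0,0,4.5],"turn":0},{"travel":[0,0,6.8],"turn":0},{"travel":[0,0,7.9],"turn":0},{"travel":[0,0,7.9],"turn":0}]'

```text
time_s: 25.25
ee_pos: [451.7, -276.4, 44.9]
tcp_rot: [-0.001, 0.669, 0.743, -0.0]
force: [-0.7, -0.2, 0.2]
opening: 95.2
```

>>> move_arm --rows '[{"travel":[0,0,0],"turn":0},{"travel":[0,0,0],"turn":0},{"travel":[0,0,0],"turn":0},{"travel":[0,0,0],"turn":0},{"travel":[0,0,0],"turn":0}]' --fingers 1

```text
time_s: 25.88
ee_pos: [452.3, -277.0, 46.4]
tcp_rot: [0.0, 0.669, 0.743, -0.0]
force: [-1.1, 0.1, 0.3]
opening: 53.7
```

>>> move_arm --rows '[{"travel":[0,0,0],"turn":0},{"travel":[0,0,0],"turn":0},{"travel":[0,0,0],"turn":0},{"travel":[0,0,0],"turn":0},{"travel":[0,0,0],"turn":0}]'

```text
time_s: 26.5
ee_pos: [452.3, -277.0, 46.4]
tcp_rot: [0.0, 0.669, 0.743, -0.0]
force: [-0.6, 0.1, 2.6]
opening: 53.1
```

>>> move_arm --rows '[{"travel":[0,0,-1],"turn":0},{"travel":[0,0,-3.5],"turn":0},{"travel":[0,0,-7],"turn":0},{"travel":[0.5,0.3,-10.5],"turn":0},{"travel":[2.5,1.3,-13],"turn":0}]'

```text
time_s: 27.12
ee_pos: [462.8, -251.2, 177.9]
tcp_rot: [0.001, 0.67, 0.742, 0.0]
force: [0.7, 0.4, -2.5]
opening: 53.1
```

>>> move_arm --rows '[{"travel":[3.3,1.7,0],"turn":0},{"travel":[7.1,3.7,0],"turn":0},{"travel":[11,5.7,0],"turn":0},{"travel":[14.9,7.7,0],"turn":0},{"travel":[18.8,9.8,0],"turn":0}]'

```text
time_s: 27.75
ee_pos: [540.6, -52.1, 175.9]
tcp_rot: [-0.0, 0.669, 0.743, -0.0]
force: [1.2, -0.5, -2.2]
opening: 53.3
```

>>> move_arm --rows '[{"travel":[3.9,2.0,0],"turn":0},{"travel":[7.8,4.0,0],"turn":0},{"travel":[11.7,6.1,0],"turn":0},{"travel":[15,7.8,0],"turn":0},{"travel":[17.5,9.1,0],"turn":0}]'

```text
time_s: 28.38
ee_pos: [612.9, 131.6, 175.6]
tcp_rot: [-0.0, 0.669, 0.743, -0.0]
force: [0.2, -0.5, -2.0]
opening: 53.7
```

>>> move_arm --rows '[{"travel":[1.5,0.75,0],"turn":0},{"travel":[2.1,1.06,0],"turn":0},{"travel":[2.1,1.06,0],"turn":0},{"travel":[2.1,1.06,1],"turn":0},{"travel":[2.1,1.06,2],"turn":0}]'

```text
time_s: 29.0
ee_pos: [621.0, 151.1, 155.3]
tcp_rot: [-0.0, 0.67, 0.743, -0.0]
force: [1.1, 1.1, -2.1]
opening: 52.9
```

>>> move_arm --rows '[{"travel":[0,0,1.3],"turn":0},{"travel":[0,0,3],"turn":0},{"travel":[0,0,4.7],"turn":0},{"travel":[0,0,6.2],"turn":0},{"travel":[0,0,7],"turn":0}]'

```text
time_s: 29.62
ee_pos: [620.6, 151.9, 84.4]
tcp_rot: [-0.001, 0.669, 0.743, -0.001]
force: [0.6, 1.0, -2.6]
opening: 53.3
```

>>> move_arm --rows '[{"travel":[0,0,1.0],"turn":0},{"travel":[0,0,1.8],"turn":0},{"travel":[0,0,2.4],"turn":0},{"travel":[0,0,2.65],"turn":0},{"travel":[0,0,2.65],"turn":0}]'

```text
time_s: 30.25
ee_pos: [621.5, 152.0, 59.9]
tcp_rot: [0.0, 0.669, 0.743, 0.0]
force: [0.0, -0.6, -2.7]
opening: 53.2
```

>>> move_arm --rows '[{"travel":[0,0,0.03],"turn":0},{"travel":[0,0,0.03],"turn":0},{"travel":[0,0,0.03],"turn":0},{"travel":[0,0,0.03],"turn":0},{"travel":[0,0,0.03],"turn":0}]'

```text
time_s: 30.88
ee_pos: [621.3, 151.9, 59.4]
tcp_rot: [0.0, 0.669, 0.743, 0.0]
force: [-0.8, -0.2, -2.0]
opening: 53.6
```

Release, rise, then move back toward the robot's left so both cameras have a clear view.

>>> move_arm --rows '[{"travel":[0,0,0],"turn":0},{"travel":[0,0,0],"turn":0},{"travel":[0,0,0],"turn":0},{"travel":[0,0,0],"turn":0},{"travel":[0,0,0],"turn":0}]' --fingers -1

```text
time_s: 31.5
ee_pos: [621.3, 152.0, 59.4]
tcp_rot: [0.0, 0.669, 0.743, 0.0]
force: [-0.5, 0.1, -0.8]
opening: 93.5
```

>>> move_arm --rows '[{"travel":[0,0,0],"turn":0},{"travel":[0,0,-1.5],"turn":0},{"travel":[0,0,-4],"turn":0},{"travel":[0,0,-8],"turn":0},{"travel":[0,0,-13],"turn":0}]'

```text
time_s: 32.12
ee_pos: [620.7, 151.8, 190.6]
tcp_rot: [-0.0, 0.669, 0.743, -0.0]
force: [1.3, 0.4, 0.7]
opening: 95.4
```

>>> move_arm --rows '[{"travel":[4,-4,0],"turn":0},{"travel":[8,-8,0],"turn":0},{"travel":[12,-12,0],"turn":0},{"travel":[16,-16,0],"turn":0},{"travel":[20,-20,0],"turn":0}]'

```text
time_s: 32.75
ee_pos: [400.4, 331.2, 190.9]
tcp_rot: [0.0, 0.67, 0.743, 0.001]
force: [0.7, -0.2, -0.5]
opening: 95.1
```

>>> move_arm --rows '[{"travel":[4,-3,0],"turn":0},{"travel":[8,-6,0],"turn":0},{"travel":[12,-9,0],"turn":0},{"travel":[16,-12,0],"turn":0},{"travel":[16,-12,0],"turn":0}]'

```text
time_s: 33.38
ee_pos: [263.7, 478.7, 190.7]
tcp_rot: [-0.0, 0.668, 0.744, 0.001]
force: [0.6, -0.4, -0.3]
opening: 95.3
```

```bash
python3 - <<'E'
from h import *
P=dict(xs=(644.5,-80.3,61),s=(636.6,-2.9,75),m=(628.7,74.6,91),l=(621,152,109),dropper=(413,144,60))
for c in("top","scene"):
    im=viewer.get_image(c); cv2.imwrite(f"pics/{c}1.png",im)
    for k in P:
        if k!="dropper": print(c,k,"cap",near(c,im,"cap",P[k],18))
        for d in nets.spot_point(c,f"amber_{k}_mid" if k!="dropper" else "dropper_mid")[:1]: print(" net",k,round(d["score"],2),cam2w(c,d["centre"]).round())
print(r.read_state()["time_s"])
a,b=[cv2.imread(f"pics/{c}1.png") for c in("top","scene")]
cv2.imwrite("pics/both1.png",np.hstack([a[100:400,150:550],b[100:400,150:550]]))
E
```

```text
top xs cap (np.float64(659.4), np.float64(-86.8), np.int32(288))
 net xs 0.57 [645. -81.  36.]
top s cap (np.float64(645.2), np.float64(-3.4), np.int32(450))
 net s 0.57 [635.  -3.  45.]
top m cap (np.float64(632.6), np.float64(77.4), np.int32(525))
 net m 0.76 [628.  74.  51.]
top l cap (np.float64(620.1), np.float64(156.1), np.int32(504))
 net l 0.84 [621. 149.  59.]
 net dropper 0.72 [635.  -6.  44.]
scene xs cap (np.float64(645.1), np.float64(-80.7), np.int32(320))
 net xs 0.6 [650. -78.  40.]
scene s cap (np.float64(642.1), np.float64(-10.5), np.int32(369))
 net s 0.77 [640.  -3.  50.]
scene m cap (np.float64(632.0), np.float64(71.7), np.int32(421))
 net m 0.63 [626.  77.  57.]
scene l cap (np.float64(622.6), np.float64(151.7), np.int32(583))
 net l 0.97 [623. 150.  59.]
 net dropper 0.88 [410. 146.  39.]
33.975
```

View pics/both1.png

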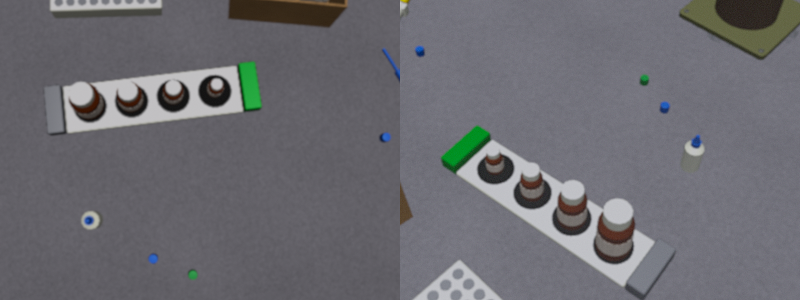

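All four bottles stand upright and centred on their pads. In the crops, the scene view has XS at (493,160), S (531,185), M (572,205) and L (617,230), rising away from green. The dropper is at its original spot. Handing in.

```bash
python3 -c "
from h import *
print(r.hand_in())"
```

```text
the job is handed in; nothing more can be done
None
```

I placed the four amber bottles on the pads in size order, 28, 36, 45 and 54 mm from the green end to the grey end, and handed the job in. It took about 34 s on the robot's clock; the hand-in gives no verdict.

- **Placement:** at each release the TCP was within about 1 mm of the pad centre I had measured. No force reading was above about 3 N.
- **Last look:** the closing pictures show all four bottles upright on their pads. The networks put each bottle within about 6 mm of its pad centre in both cameras, which is close to their own 4 mm accuracy.
- **Dropper:** it still stands where it was; the scene camera's network puts it at (410, 146) mm, against (411, 142) at the start.
- **Checks that disagreed:**
  - My cap-blob check no longer worked once the bottles were on the tray. The white tray merged with the white caps, giving offsets up to about 16 mm, so I disregarded it.
  - In the top view, the network's best "dropper" hit was actually the 36 mm bottle. The picture and the scene camera both show the dropper in its place.

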